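Latch the tile pusher into its rack

ROBOT

A 7-joint arm with a two-finger parallel gripper is mounted at the origin on the work surface. World frame = base frame: x ahead of the robot, y to its left, z up, the work surface at z = 0. Lengths are in m, angles in degrees, forces in N, time in s.
With the tool pointing down it reaches from about 0.425 to 0.875 m from the base axis. Payload 4.7 kg.
Tool frame: the origin (TCP) lies between the finger pads; the fingertips stand 25 mm ahead of it and the grasp point (between the pads) lies 6 mm ahead of it (env.tip_reach is the distance from the TCP to the fingertips, in m); z points along the fingers, y is the direction in which the jaws open and shut (so a half turn about z gives the same grasp; the last joint's range is limited). The gripper opens to 87 mm and grips with 3 to 60 N. Pads are 19 mm wide; open, the fingers measure 117 mm over their backs; the gripper's body (75 mm by 190 mm) begins 51 mm behind the grasp point.
Start: joints at [-69.952, 18.392, -4.016, 83.108, 1.295, 78.541, -3.26], TCP at [0.214, 0.614, 0.248] pointing down, gripper open.
Joint ranges: [-163.93, 163.93], [-17.29, 119.83], [-79.2, 71.16], [3.27, 140.29], [-89.18, 269.18], [5.43, 117.66], [-154.24, 154.24]. Speed limits (degrees/s): [147.25, 147.25, 180, 180, 180, 180, 180].

INTERFACE

Orientations are given as [roll, pitch, yaw] about the fixed x, y, z axes, in that order (R = Rz(yaw) Ry(pitch) Rx(roll)).
In Python, from cell import env, viewer, job gives the robot as it stands.
- The arm moves only by the tool move_arm, never from a script. Its argument "steps" is a list of rows, each a list of 7 numbers: the finger opening in cm, from 0 to 8.7, then the shift along the tool's x, y, z in cm, then the turn, a rotation vector about the tool's x, y, z in rad. In form: [[fingers, tx, ty, tz, wx, wy, wz], ...]. A call has 1 to 5 rows; each row shifts and turns the commanded pose from where the row before left it, along the tool's axes as they then stand; what a row does not reach is not made up. A row lasts 1/12 s, in which the tool goes at most 41.7 mm and 7.16 degrees, less where a joint would pass 70% of its speed; a pose out of reach is approached as far as the arm can. A call is refused whole if a number of a shift passes 4.17 or a number of a turn 0.125, either way. A call with a gripper value outside its range is refused whole. The fingers move at their own pace and stop on an object; "force" is the grip in N (left out, the last holds). Time passes only in rows, so rows that do not move let the fingers close. It gives the time, the measured TCP pose, the force and the opening at its end, in the units of the state.
- env.get_obs(): the state, without advancing time (a new reading comes with each control period).
- viewer.read_camera(name): name is "side" or "top" or "wrist"; returns a dict with "img" (480x640x3 uint8, red, green, blue), "vfov" (degrees; the focal length in pixels is half the picture's height over the tangent of half this angle, whatever the lens; pixels are square), "cx", "cy" (the principal point, pixels), "extrinsics" (4x4, takes a point from world to camera coordinates); the wrist camera has in their place "mount" (4x4, takes a point from camera to tool coordinates, whose origin is the TCP and whose axes are the flange's). Camera axes: x right, y down, z forward; pixel columns grow to the right and rows downward; lengths in m; the calibration is good to about 2 mm. A picture is of the moment at which its call begins: read the wrist's pose just before it. There is no depth.
- job.sign_off(): hands the job in, once; it reports no verdict.
The state is a dict: "time_s": time; "qpos": joint angles; "joint_velocities": joint speeds; "effort": joint torques, N m; "tool_pos": TCP position; "tool_rot": TCP orientation; "force": force on the tool from outside, world axes, zero at the start; "wrist_torque": the same for the moment, N m; "grip_width": finger opening in m.
Only numpy, scipy, OpenCV 4.12 (cv2) and the standard library are available. Lean on these libraries where they do the work, as an engineer would, in place of code of your own. Each camera call takes 0.05 s, during which the arm holds its last target.

TASK

Put the loose rosewood tile pusher that lies on the sideboard back into the lying bay of the bamboo rack: slide it in head first so that the head itself lifts the hinged brass catch and the catch drops behind the head. Then draw the pusher back gently but firmly until it bears on the fallen catch, to prove that it is held, and let it go lying flat in the bay. Do not touch the catch with the gripper, do not force anything, and leave the other things as they are.

Things in the scene. Friction and masses are not known exactly. Their poses are not given: they have to be found in the camera images.
- pusher: T-shaped rosewood tile pusher, 0.11-0.18 kg, lying flat, the only loose one. Origin: underside, middle of the head's rear face; z up. Head: x 0 to +22 mm, 80 mm wide (y), 44 mm high. Handle: bar 180 mm long (x 0 to -180), 20 mm wide, 24 mm high, same flat underside. Centre of mass at about x = -42 mm.
- pusher_grip (a point): Middle of the pusher's handle 100 mm behind its origin, 12 mm above its underside; axes as the pusher's. A good place to grip across the handle's 20 mm width: the gripper then stays clear of the catch.
- rack: Fixed bamboo rack. Origin: on the sideboard top, on the lying bay's centre line, where the tip of the catch nominally hangs; x into the bay, y left, z up. Floor board 10 mm thick, x -200 to +45 mm, 110 mm wide. Cheeks: inner faces y = +-41.5 mm (bay 83 mm for the 80 mm head), x -60 to +45 mm, tops at z = 60 mm. Fully in, the pusher's origin is at x = +12 mm.
- bay_mouth (a point): Point on the bay floor (z = 10 mm), centre line, at the outer end of the flared lead-in plates: rack x = -87 mm; axes as the rack's. The flares narrow from about 106 mm here to 83 mm at x = -60 mm, tops at z = 60 mm. Before this point the floor board lies open and flat, for setting the head down in front of the bay.
- bay_stop (a point): Point on the bay floor in the rigid end stop's face, rack x = +34 mm, centre line; axes as the rack's. The head's front face meets it there. Pusher on floor or cheeks rubs with a friction of about 0.6: pressing it down while drawing back feigns a pull that does not reach the catch, so draw it with the weight just eased off the floor.
- catch (a joint): Hinged brass gravity catch, 0.09-0.14 kg, no spring: angle in rad, 0 hanging shut, at most 0.9. The head going in lifts it with 1 to 3 N, to 0.22 rad sliding on the floor (0.26 at 2 mm over it); it drops once the head's rear is 4 to 5 mm past the tip's rest place. It then holds against a pull, yielding a millimetre at most; a proving pull of 5 to 10 N is right. Do not touch it with the gripper.
- catch_pin (a point): NOMINAL place of the catch's hinge pin, across the bay at rack x = -44 mm, z = 68 mm; a mark on the rack, axes as the rack's. Barrel 10 mm thick: 53 mm free above the bay floor. The bracket on the cheek tops that carries pin and catch was set by hand and sits up to 4 mm farther in or out (rack x) than this. Bracket ears reach z = 76 mm.
- catch_tip (a point): NOMINAL place of the hanging catch's tip, rack x = 0, z = 44 mm (lower edge, 34 mm over the bay floor: 10 mm below the head's top, 10 mm above the handle); a fixed mark on the rack, it does not move with the catch. A 50 mm wide plate slopes down from the pin to it. The real tip's rear face is up to 4 mm farther in or out; where the pusher bears on it is found by feel.
- spare_pushers (a point): Centre of the tops of two fixed spare pushers, standing heads up, 212 mm high, in the rack's upright slotted block right of the bay (rack y -95 to -225 mm, x -45 to +45 mm). Axes as the rack's. Keep clear.

How it is judged (in metres and radians):
On the way, in this order (a step that is already met when the one before it is completed fails the run):
1. the pusher's head, between the cheeks of the bay, lifts the catch by more than 0.12 rad (value of joint catch above 0.12 rad and contact force between pusher and catch above 0.1 N and x of pusher in the frame of rack above -0.06 m and z of pusher in the frame of rack below 0.022 m), for 0.1 s.
2. the head is past the catch and the catch has dropped (below 0.06 rad) behind it (value of joint catch below 0.06 rad and x of pusher in the frame of rack above -0.0065 m and z of pusher in the frame of rack below 0.022 m), for 0.1 s.
3. the pusher is drawn back against the fallen catch with more than 3 N for 0.2 s (value of joint catch below 0.06 rad and x of pusher in the frame of rack above -0.0065 m and contact force between pusher and catch above 3 N), for 0.2 s.
At the end, for the whole second after the job is handed in: The pusher lies flat (within 0.05 rad) and at rest on the bay floor (within 3 mm), its head between catch and end stop (origin from 6.5 mm before to 15 mm beyond the rack's origin in x, within 5 mm of the centre line), and the catch hangs down behind the head (below 0.06 rad) (x of pusher in the frame of rack between -0.0065 and 0.015 m and y of pusher in the frame of rack between -0.005 and 0.005 m and z of pusher in the frame of rack between 0.006 and 0.013 m and angle between pusher's own z axis and vertical below 0.05 rad and value of joint catch below 0.06 rad and linear speed of pusher below 0.01 m/s); the robot touches nothing.
It fails at once if the pusher is forced against the catch with more than 20 N (contact force between pusher and catch above 20 N).
It fails at once if the pusher is forced against the rack with more than 40 N (contact force between pusher and rack above 40 N).
It fails at once if the gripper or the arm touches the catch (contact force between any of the fingers, the arm and catch above 0.5 N).
It fails at once if another thing on the sideboard is moved by more than 15 mm (distance of any of tile_case, chips, mug, tea_tin, tile0, tile1, tile2 from where it was at the start of the episode above 0.015 m).
It also fails if it takes over 61 s, if anything falls off the work surface, if the arm or the gripper's body presses on something with over 40 N, if the wrist force passes 120 N, or if a joint passes its speed limit or range.

## Working session

There is one attempt and no reset: what is moved stays moved. The work goes in short steps, Python scripts to look and compute and a tool call to move; the robot and the scene stay as the last step left them, time stands still between calls to the robot, and variables do not carry over. Pictures are saved under pics/ and viewed, and the job is handed in when it is done.

Besides the shell and the picture viewer there is one more tool, called after "Emit:" in YAML: its name, and indented under it one key for each argument. move_arm: Moves the arm, as the interface text tells. Its arguments: {"type":"object","properties":{"steps":{"type":"array"},"force":{"type":"number"}},"required":["steps"]}

```bash
ls; mkdir -p pics
python3 - <<'E'
from cell import env,viewer,job
import cv2,numpy as np
o=env.get_obs()
for k,v in o.items(): print(k,v)
for n in ["side","top","wrist"]:
    c=viewer.read_camera(n)
    cv2.imwrite(f"pics/{n}0.png",c["img"][:,:,::-1])
    print(n,c["vfov"],c["cx"],c["cy"]); print(np.round(c.get("extrinsics",c.get("mount")),4))
    print([k for k in c])
E
```

```text
pics
time_s 0.0
qpos [-69.95166666  18.43945229  -4.01471488  83.17359497   1.29607562
  78.5389951   -3.26039248]
joint_velocities [ 0.0623123   0.04350211  0.06346938  0.01674611 -0.1279743   0.01404496
  0.05234139]
effort [-1.03012204e-03 -4.91288996e+01 -4.04271148e-01 -3.12518191e+01
 -6.39419211e-02  4.39458154e-02  2.20283305e-04]
tool_pos [0.21409618 0.61321457 0.24646834]
tool_rot [-1.79893253e+02  6.89850252e-03  1.60760441e+02]
force [-1.19789814 -0.65962297  0.36432246]
wrist_torque [-0.02408456 -0.01165544 -0.01301739]
grip_width 0.08723603545903066
side 53.45100062778966 313.5263017440067 247.04654810713666
[[ 0.8347 -0.5503 -0.0207 -0.4712]
 [-0.3719 -0.5356 -0.7582  0.3228]
 [ 0.4061  0.6406 -0.6517  0.9084]
 [ 0.      0.      0.      1.    ]]
['img', 'vfov', 'cx', 'cy', 'extrinsics']
top 56.099868481348025 321.61938072035537 233.88311442968956
[[ 0.0216 -0.9986  0.049  -0.0229]
 [-0.9929 -0.0272 -0.1157  0.5731]
 [ 0.1169 -0.0462 -0.9921  0.8699]
 [ 0.      0.      0.      1.    ]]
['img', 'vfov', 'cx', 'cy', 'extrinsics']
wrist 67.4973777463845 317.0830322558967 235.84459020569236
[[-7.000e-04 -9.613e-01 -2.756e-01  7.620e-02]
 [ 1.000e+00 -4.000e-04 -1.000e-03  4.000e-04]
 [ 8.000e-04 -2.756e-01  9.613e-01 -1.371e-01]
 [ 0.000e+00  0.000e+00  0.000e+00  1.000e+00]]
['img', 'vfov', 'cx', 'cy', 'mount']
```

View pics/side0.png

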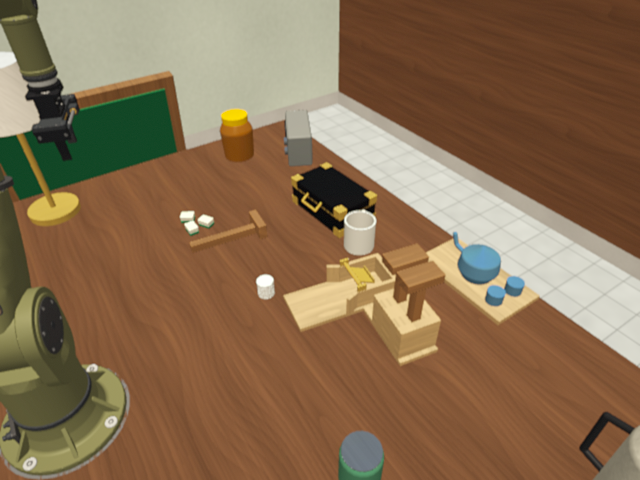

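View pics/top0.png

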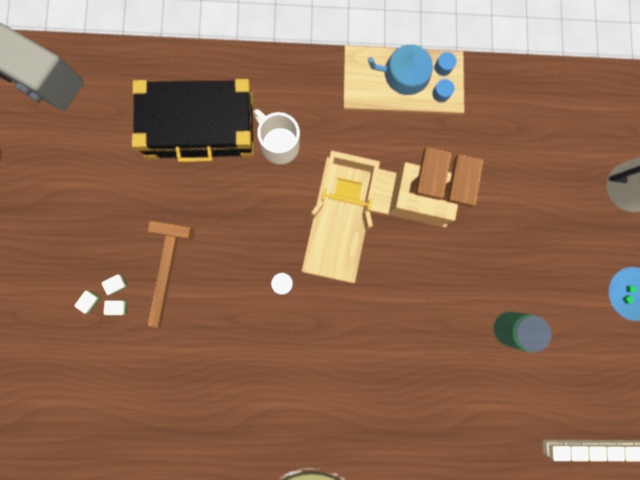

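View pics/wrist0.png

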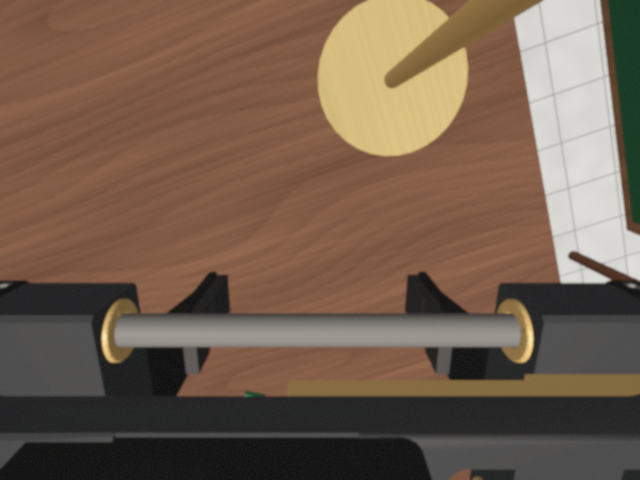

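Run:
```python
import cv2
t=cv2.imread("pics/top0.png"); s=cv2.imread("pics/side0.png")
cv2.imwrite("pics/t_p.png",cv2.resize(t[200:350,60:220],None,fx=5,fy=4*1.25*0.8,interpolation=2)[:600] if 0 else cv2.resize(t[205:340,130:210],None,fx=4.4,fy=4.4,interpolation=2))
cv2.imwrite("pics/t_r.png",cv2.resize(t[140:290,290:490],None,fx=4,fy=4,interpolation=2))
cv2.imwrite("pics/s_r.png",cv2.resize(s[230:370,275:455],None,fx=4,fy=4,interpolation=2))
cv2.imwrite("pics/s_p.png",cv2.resize(s[200:260,180:280],None,fx=8,fy=8,interpolation=2))
```

```text
(no output)
```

View pics/t_p.png

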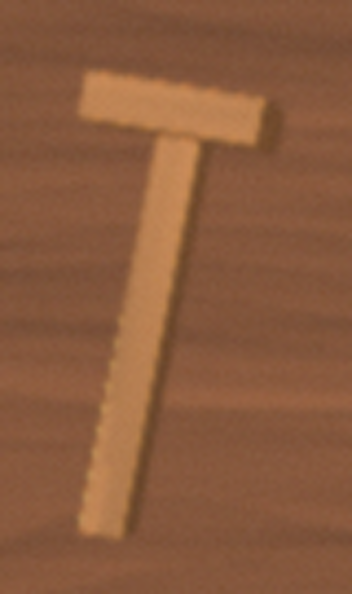

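View pics/t_r.png

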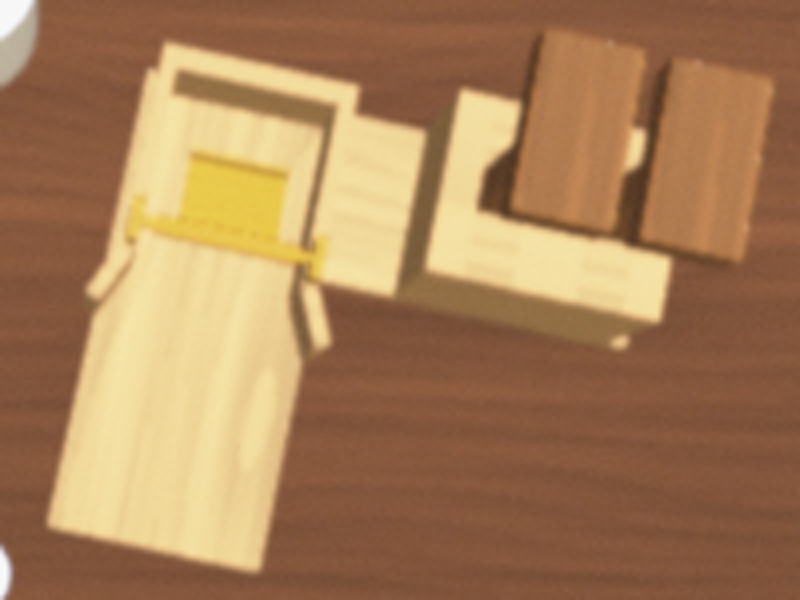

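View pics/s_r.png

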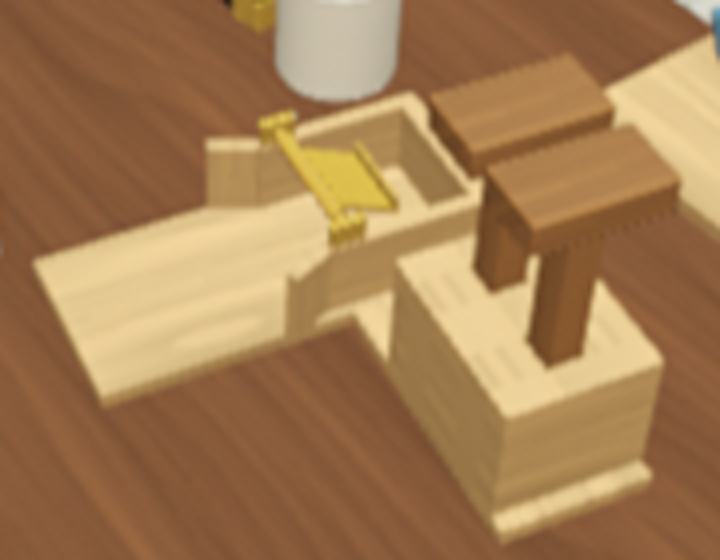

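View pics/s_p.png

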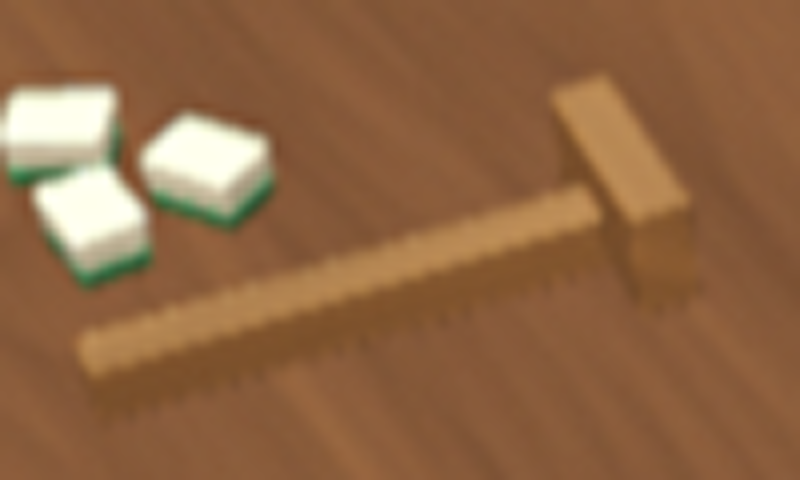

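```bash
cat > h.py <<'E'
import numpy as np, cv2
from scipy.optimize import least_squares
from scipy.spatial.transform import Rotation as R
def K(c):
    f=240/np.tan(np.radians(c["vfov"])/2); return f
def proj(c,P,ext=None):
    E=np.array(c["extrinsics"]) if ext is None else ext
    P=np.atleast_2d(P); q=P@E[:3,:3].T+E[:3,3]; f=K(c)
    return np.c_[f*q[:,0]/q[:,2]+c["cx"],f*q[:,1]/q[:,2]+c["cy"]]
def back(c,uv,z,ext=None):
    E=np.array(c["extrinsics"]) if ext is None else ext
    f=K(c);d=np.array([(uv[0]-c["cx"])/f,(uv[1]-c["cy"])/f,1]);d=E[:3,:3].T@d;o=-E[:3,:3].T@E[:3,3]
    return o+d*(z-o[2])/d[2]
def wrist_ext(o,c):
    T=np.eye(4);T[:3,:3]=R.from_euler("xyz",o["tool_rot"],degrees=True).as_matrix();T[:3,3]=o["tool_pos"]
    return np.linalg.inv(T@np.array(c["mount"]))
def place(p,L): # p=x,y,yaw
    c,s=np.cos(p[2]),np.sin(p[2]);L=np.atleast_2d(L)
    z=p[3] if len(p)>3 else 0
    return np.c_[p[0]+c*L[:,0]-s*L[:,1],p[1]+s*L[:,0]+c*L[:,1],L[:,2]+z]
def fit(obs,p0):
    # obs: list of (cam,ext,localpts,uv)
    def r(p): return np.concatenate([(proj(c,place(p,L),e)-uv).ravel() for c,e,L,uv in obs])
    s=least_squares(r,p0,loss="soft_l1"); return s.x,r(s.x)
def crop(uv,f,off): return (np.array(uv,float)+.5)/f-.5+np.array(off)
E
cat > f0.py <<'E'
from cell import env,viewer,job
from h import *
t=viewer.read_camera("top");s=viewer.read_camera("side")
print(env.tip_reach)
e3=1e-3
Lp=np.array([[22,40,44],[22,-40,44],[0,-40,44],[0,40,44],[-180,10,24],[-180,-10,24]])*e3
ut=crop([[85,71],[268,97],[259,146],[78,116],[79,532],[124,539]],4.4,(130,205))
Ls=np.array([[0,40,44],[22,40,44],[22,-40,44],[0,-40,44],[-180,10,24],[-180,-10,24]])*e3
us=crop([[553,95],[605,75],[690,200],[637,222],[80,345],[97,375]],8,(180,200))
for obs in ([(t,None,Lp,ut)],[(s,None,Ls,us)],[(t,None,Lp,ut),(s,None,Ls,us)]):
    p,r=fit(obs,[.5,.25,0]);print("pusher",np.round(p[:2]*1e3,1),np.degrees(p[2]),np.round(r,1))
Lr=np.array([[-200,55,10],[-200,-55,10],[34,41.5,60],[34,-41.5,60]])*e3
ur=crop([[47,525],[262,572],[175,72],[335,108]],4,(290,140))
Lq=np.array([[-200,55,10],[-200,-55,10]])*e3
uq=crop([[35,262],[105,397]],4,(275,230))
for obs in ([(t,None,Lr,ur)],[(t,None,Lr,ur),(s,None,Lq,uq)]):
    p,r=fit(obs,[.5,.0,-.2]);print("rack",np.round(p[:2]*1e3,1),np.degrees(p[2]),np.round(r,1))
E
python3 f0.py
```

```text
0.025
pusher [562.9 292. ] -7.570411072979005 [ 0.6 -0.5 -0.2  0.1 -0.3 -0.1 -0.1  0.3  0.   0.1  0.1  0.1]
pusher [563.1 292.2] -6.707634569207566 [-0.3 -0.2  0.6  0.   0.9 -0.  -0.1 -0.3 -0.4 -0.1 -0.4  0.5]
pusher [562.9 292.1] -7.423524670519724 [ 0.5 -0.5 -0.3 -0.  -0.3 -0.1 -0.1  0.3  0.2  0.1  0.3  0.1 -0.2 -0.2
  0.8  0.1  0.7  0.1 -0.3 -0.3 -0.6 -0.6 -0.7  0. ]
rack [683.9 -61.9] -10.619950504078366 [ 0.3  1.  -0.7  0.4 -0.2 -0.6  0.5 -0.7]
rack [684.6 -61.9] -10.640519971387851 [ 0.3  0.6 -0.7  0.1 -0.1 -0.9  0.5 -1.  -0.2  0.5 -0.6  0.2]
```

```bash
cat > plan.py <<'E'
# usage: plan.py x y z yaw [maxmm]  -> total delta in tool axes and n rows
import sys
from cell import env
from h import *
o=env.get_obs()
Rt=R.from_euler("xyz",o["tool_rot"],degrees=True)
x,y,z,yaw=map(float,sys.argv[1:5]);mm=float(sys.argv[5]) if len(sys.argv)>5 else 38
Rg=R.from_euler("xyz",[180,0,yaw],degrees=True)
d=Rt.inv().apply(np.array([x,y,z])-o["tool_pos"])*100
w=(Rt.inv()*Rg).as_rotvec()
n=int(np.ceil(max(np.linalg.norm(d)*10/mm,np.linalg.norm(w)/.12)))
print("time",o["time_s"],"pos",np.round(o["tool_pos"],4),"rot",np.round(o["tool_rot"],2),"F",np.round(o["force"],2),"w",o["grip_width"])
print("n",n,"total cm",np.round(d,2),"rad",np.round(w,4)); print("per row",np.round(d/n,2),np.round(w/n,4))
E
python3 plan.py .459 .3057 .12 172.5
python3 - <<'E'
from cell import viewer
from h import *
t=viewer.read_camera("top")
for uv in [(86,302),(113,284),(115,308),(128,308),(125,284)]: print(uv,back(t,uv,.02)*1e3)
p=[.5629,.2921,np.radians(-7.5)]
print(place(p,[[-.105,0,0]]))
E
```

```text
time 0.25 pos [0.2141 0.6135 0.2471] rot [-179.95    0.    160.76] F [-0.73 -0.26  0.32] w 0.08711946700435606
n 11 total cm [-33.26 -20.98  12.73] rad [-0.0009 -0.     -0.2048]
per row [-3.02 -1.91  1.16] [-0.0001 -0.     -0.0186]
(86, 302) [428.6543682  448.11764496  20.        ]
(113, 284) [464.66973527 399.10379278  20.        ]
(115, 308) [418.16997134 391.81423624  20.        ]
(128, 308) [418.65290074 366.88425174  20.        ]
(125, 284) [465.17720102 375.96985427  20.        ]
[[0.45879829 0.30580525 0.        ]]
```

Emit:
move_arm:
  steps:
    - [6,-3.0,-1.9,1.15,0,0,0]
    - [6,-3.0,-1.9,1.15,0,0,0]
    - [6,-3.0,-1.9,1.15,0,0,0]
    - [6,-3.0,-1.9,1.15,0,0,0]
    - [6,-3.0,-1.9,1.15,0,0,0]

```text
time_s: 0.72
tool_pos: [0.3254, 0.4731, 0.1897]
tool_rot: [180.0, 0.0, 160.8]
force: [1.8, 0.3, -0.3]
grip_width: 0.0634
```

Emit:
move_arm:
  steps:
    - [6,-3.0,-1.9,1.15,0,0,0]
    - [6,-3.0,-1.9,1.15,0,0,0]
    - [6,-3.0,-1.9,1.15,0,0,0]
    - [6,-3.0,-1.9,1.15,0,0,0]
    - [6,-3.0,-1.9,1.15,0,0,0]

```text
time_s: 1.13
tool_pos: [0.4357, 0.334, 0.1324]
tool_rot: [180.0, 0.0, 160.8]
force: [-0.9, -0.2, -0.2]
grip_width: 0.0601
```

Emit:
move_arm:
  steps:
    - [6,-3.2,-2.0,1.2,0,0,0]
    - [6,0,0,0,0,0,-0.1]
    - [6,0,0,0,0,0,-0.104]
    - [6,0,0,0,0,0,0]
    - [6,0,0,0,0,0,0]

```text
time_s: 1.55
tool_pos: [0.4584, 0.3062, 0.1207]
tool_rot: [180.0, -0.0, 172.3]
force: [-0.0, -0.0, 0.3]
grip_width: 0.0602
```

```bash
python3 plan.py .459 .3057 .12 172.5
python3 - <<'E'
from cell import env,viewer
from h import *
o=env.get_obs();c=viewer.read_camera("wrist");cv2.imwrite("pics/w1.png",c["img"][:,:,::-1])
c=viewer.read_camera("top");cv2.imwrite("pics/t1.png",c["img"][:,:,::-1])
E
```

```text
time 1.55 pos [0.4584 0.3062 0.1207] rot [179.98  -0.   172.3 ] F [-0.03 -0.    0.28] w 0.060210896156320554
n 1 total cm [-0.06 -0.04  0.07] rad [ 0.0003 -0.     -0.0036]
per row [-0.06 -0.04  0.07] [ 0.0003 -0.     -0.0036]
```

View pics/w1.png

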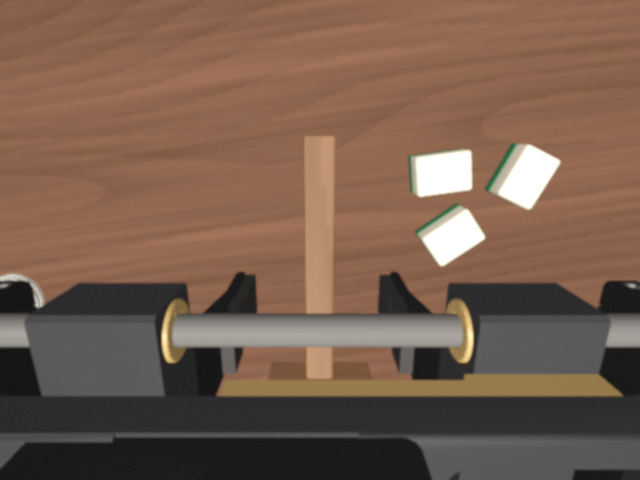

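Emit:
move_arm:
  steps:
    - [6,-0.05,-0.04,3.0,0,0,0]
    - [6,0,0,3.0,0,0,0]
    - [6,0,0,2.5,0,0,0]
    - [6,0,0,0.8,0,0,0]
    - [6,0,0,0,0,0,0]
  force: 45

```text
time_s: 2.07
tool_pos: [0.4577, 0.3055, 0.027]
tool_rot: [-179.9, -0.1, 172.4]
force: [0.7, -0.7, 0.9]
grip_width: 0.06
```

Emit:
move_arm:
  steps:
    - [1.5,0,0,0,0,0,0]
    - [1.5,0,0,0,0,0,0]
    - [1.5,0,0,0,0,0,0]
    - [1.5,0,0,0,0,0,0]
    - [1.5,0,0,0,0,0,0]
  force: 45

```text
time_s: 2.48
tool_pos: [0.4591, 0.3058, 0.028]
tool_rot: [180.0, 0.0, 172.4]
force: [-0.5, 0.2, -0.4]
grip_width: 0.0347
```

```bash
python3 plan.py .459 .3057 .12 172.5
python3 - <<'E'
from cell import env,viewer
from h import *
o=env.get_obs();c=viewer.read_camera("wrist");cv2.imwrite("pics/w2.png",c["img"][:,:,::-1])
E
```

```text
time 2.4833 pos [0.4591 0.3058 0.028 ] rot [1.7997e+02 3.0000e-02 1.7245e+02] F [-0.48  0.17 -0.42] w 0.03468595073144414
n 3 total cm [ 0.   -0.01 -9.2 ] rad [ 0.0005  0.0005 -0.0009]
per row [ 0.   -0.   -3.07] [ 0.0002  0.0002 -0.0003]
```

View pics/w2.png

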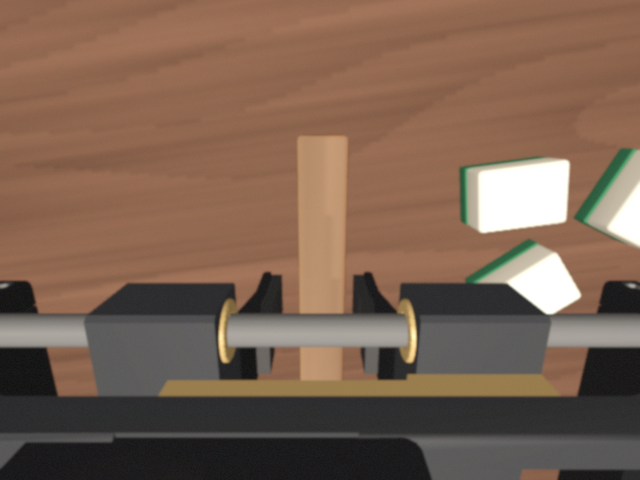

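Emit:
move_arm:
  steps:
    - [1.5,0,0,0,0,0,0]
    - [1.5,0,0,0,0,0,0]
    - [1.5,0,0,0,0,0,0]
    - [1.5,0,0,0,0,0,0]
    - [1.5,0,0,0,0,0,0]
  force: 45

```text
time_s: 2.95
tool_pos: [0.459, 0.3057, 0.0277]
tool_rot: [180.0, 0.0, 172.4]
force: [-0.2, 0.8, 1.4]
grip_width: 0.0193
```

```bash
python3 plan.py .459 .3057 .12 172.5;  python3 - <<'E'
from cell import env,viewer
from h import *
t=viewer.read_camera("top")["img"][:,:,::-1];cv2.imwrite("pics/t_p2.png",cv2.resize(t[205:340,90:270],None,fx=4.4,fy=4.4,interpolation=2))
E
```

```text
time 2.95 pos [0.459  0.3057 0.0277] rot [1.7998e+02 1.0000e-02 1.7245e+02] F [-0.16  0.77  1.39] w 0.019312860628976514
n 3 total cm [-0.   -0.   -9.23] rad [ 0.0004  0.0002 -0.0009]
per row [-0.   -0.   -3.08] [ 0.0001  0.0001 -0.0003]
```

View pics/t_p2.png

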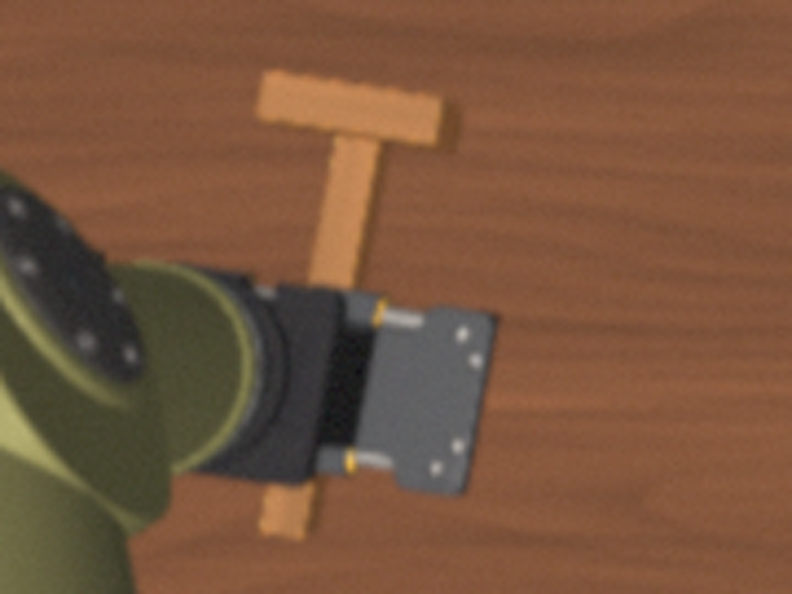

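Emit:
move_arm:
  steps:
    - [1.5,0,0,-1.0,0,0,0]
    - [1.5,0,0,-2.0,0,0,0]
    - [1.5,0,0,-2.0,0,0,0]
    - [1.5,0,0,-1.0,0,0,0]
    - [1.5,0,0,0,0,0,0]
  force: 50

```text
time_s: 3.42
tool_pos: [0.4605, 0.3065, 0.0904]
tool_rot: [179.8, 0.2, 172.4]
force: [1.4, 0.9, -1.1]
grip_width: 0.0196
```

```bash
python3 plan.py .458 -.0196 .0887 169.4
```

```text
time 3.4167 pos [0.4605 0.3065 0.0904] rot [179.8    0.2  172.44] F [ 1.41  0.91 -1.11] w 0.01962307640311482
n 9 total cm [ -4.04 -32.36   0.07] rad [0.0037 0.0034 0.0531]
per row [-0.45 -3.6   0.01] [0.0004 0.0004 0.0059]
```

Emit:
move_arm:
  steps:
    - [1.5,-0.3,-2.5,0,0,0,0]
    - [1.5,-0.5,-3.7,0,0,0,0]
    - [1.5,-0.5,-3.7,0,0,0,0]
    - [1.5,-0.5,-3.7,0,0,0,0]
    - [1.5,-0.5,-3.7,0,0,0,0]

```text
time_s: 3.83
tool_pos: [0.4579, 0.1291, 0.0866]
tool_rot: [-180.0, -0.1, 172.5]
force: [1.0, 0.4, -0.6]
grip_width: 0.0197
```

Emit:
move_arm:
  steps:
    - [1.5,-0.5,-3.7,0,0,0,0]
    - [1.5,-0.5,-3.7,0,0,0,0]
    - [1.5,-0.4,-3.7,0,0,0,0]
    - [1.5,-0.4,-3.0,0,0,0,0.025]
    - [1.5,-0.1,-1.0,0,0,0,0.028]

```text
time_s: 4.25
tool_pos: [0.4565, -0.0265, 0.0868]
tool_rot: [-179.9, -0.1, 169.0]
force: [0.6, -0.6, -1.3]
grip_width: 0.0197
```

Emit:
move_arm:
  steps:
    - [1.5,0,0,0,0,0,0]
    - [1.5,0,0,0,0,0,0]
    - [1.5,0,0,0,0,0,0]

```text
time_s: 4.5
tool_pos: [0.4575, -0.0195, 0.0871]
tool_rot: [180.0, -0.1, 169.6]
force: [0.1, 0.1, -1.6]
grip_width: 0.0195
```

```bash
python3 plan.py .458 -.0196 .0887 169.4;  python3 - <<'E'
from cell import env,viewer
from h import *
t=viewer.read_camera("top")["img"][:,:,::-1];cv2.imwrite("pics/t_3.png",cv2.resize(t[150:300,270:470],None,fx=4,fy=4,interpolation=2))
t=viewer.read_camera("side")["img"][:,:,::-1];cv2.imwrite("pics/s_3.png",cv2.resize(t[200:340,255:455],None,fx=4,fy=4,interpolation=2))
E
```

```text
time 4.5 pos [ 0.4575 -0.0195  0.0871] rot [ 1.7998e+02 -5.0000e-02  1.6956e+02] F [ 0.06  0.12 -1.58] w 0.01948298534327852
n 1 total cm [-0.05 -0.   -0.16] rad [ 0.0004 -0.0009  0.0027]
per row [-0.05 -0.   -0.16] [ 0.0004 -0.0009  0.0027]
```

View pics/t_3.png

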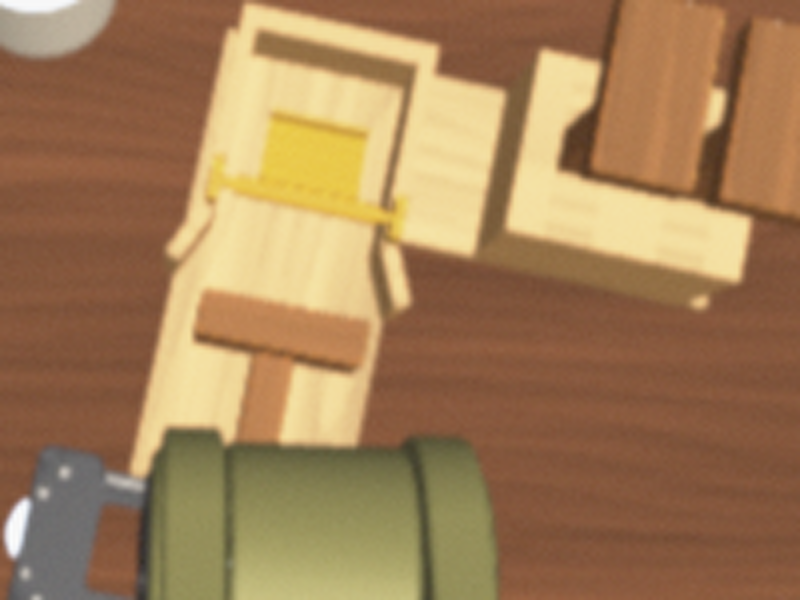

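View pics/s_3.png

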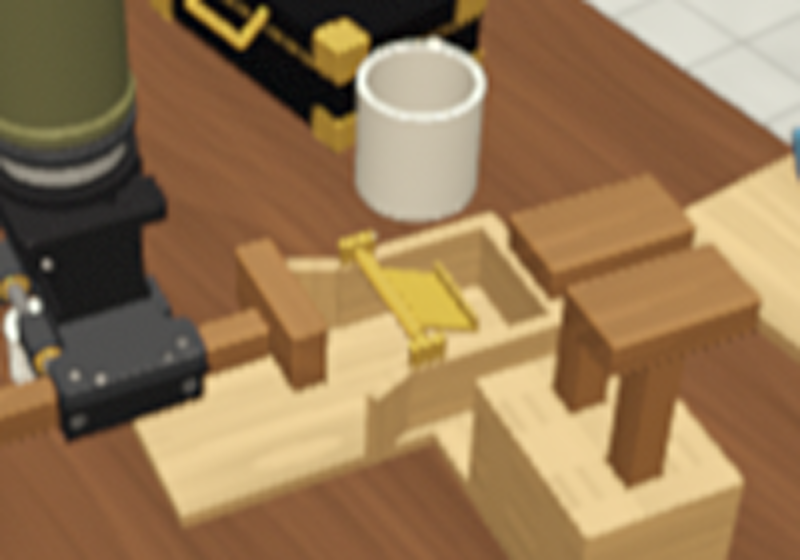

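```bash
cat > ov.py <<'E'
import sys
from cell import env,viewer
from h import *
RACK=[.6841,-.0619,np.radians(-10.62)]
def lines_rack():
    L=[]
    def seg(*p):
        for a,b in zip(p[:-1],p[1:]): L.append((a,b))
    seg((-200,55,10),(-200,-55,10),(45,-55,10));seg((-200,55,10),(45,55,10))
    for s in (1,-1):
        seg((-87,s*53,60),(-60,s*41.5,60),(34,s*41.5,60)); seg((-87,s*53,10),(-60,s*41.5,10),(34,s*41.5,10))
        seg((-60,s*41.5,10),(-60,s*41.5,60))
    seg((34,41.5,60),(34,-41.5,60));seg((34,41.5,10),(34,-41.5,10)); seg((45,41.5,60),(45,-41.5,60))
    return L
def lines_push():
    L=[]
    b=[(22,40),(22,-40),(0,-40),(0,40)]
    for z in (0,44):
        for i in range(4): L.append((b[i]+(z,),b[(i+1)%4]+(z,)))
    for y in (10,-10): L.append(((0,y,24),(-180,y,24)))
    return L
def draw(img,c,pose,L,f,off,col):
    for a,b in L:
        uv=proj(c,place(pose,np.array([a,b])*1e-3))
        q=((uv-off+.5)*f-.5)*16
        cv2.line(img,tuple(q[0].round().astype(int).tolist()),tuple(q[1].round().astype(int).tolist()),col,1,cv2.LINE_AA,4)
def pusher_pose(o):
    Rt=R.from_euler("xyz",o["tool_rot"],degrees=True)
    p=o["tool_pos"]+Rt.apply([-.1048,0,.0277])
    return [p[0],p[1],np.radians(o["tool_rot"][2]-180),p[2]]
if __name__=="__main__":
    tag=sys.argv[1]
    o=env.get_obs()
    pp=pusher_pose(o)
    d=np.array([[np.cos(RACK[2]),np.sin(RACK[2])],[-np.sin(RACK[2]),np.cos(RACK[2])]])@(np.array(pp[:2])-RACK[:2])
    print("t",o["time_s"],"tool",np.round(o["tool_pos"]*1e3,1),np.round(o["tool_rot"],2),"F",np.round(o["force"],1),"M",np.round(o["wrist_torque"],2))
    print("pusher in rack mm",np.round(d*1e3,1),"z",round(pp[3]*1e3,1),"yaw",round(np.degrees(pp[2]-RACK[2]),2),"w",o["grip_width"])
    for n,(x0,x1,y0,y1),f in (("top",(290,450,140,290),4),("side",(300,450,225,325),5)):
        c=viewer.read_camera(n);im=cv2.resize(np.ascontiguousarray(c["img"][y0:y1,x0:x1,::-1]),None,fx=f,fy=f,interpolation=2)
        cv2.imwrite(f"pics/{n}_{tag}_raw.png",im)
        draw(im,c,RACK,lines_rack(),f,(x0,y0),(255,0,0));draw(im,c,pp,lines_push(),f,(x0,y0),(0,255,0))
        cv2.imwrite(f"pics/{n}_{tag}.png",im)
E
python3 ov.py a
```

```text
t 4.6 tool [457.7 -19.3  87.3] [ 1.7999e+02 -3.0000e-02  1.6960e+02] F [ 0.6  0.2 -0.9] M [0.06 0.1  0.03]
pusher in rack mm [-125.6    0.5] z 59.6 yaw 0.22 w 0.019523216426922906
```

View pics/top_a.png

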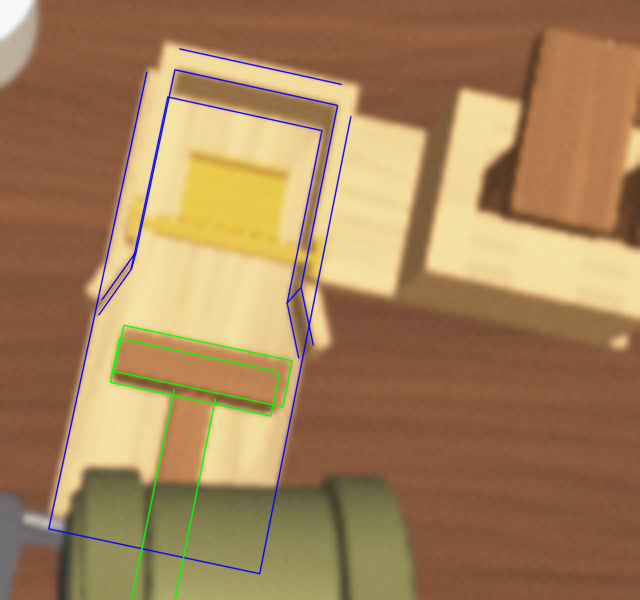

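View pics/side_a.png

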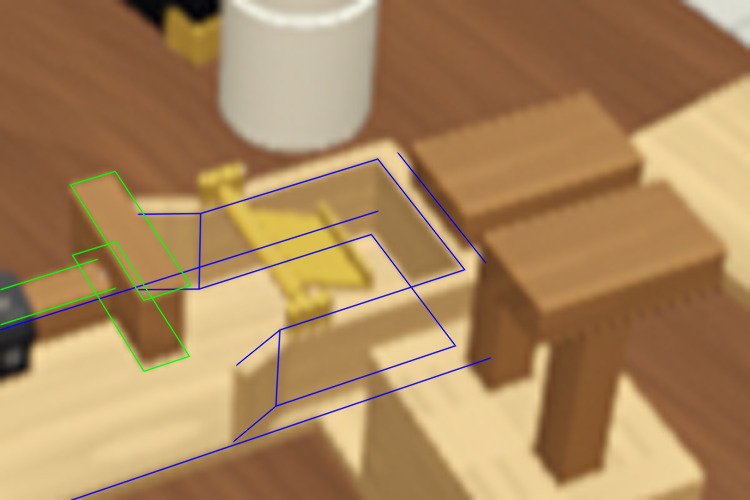

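Run:
```python
from cell import env,viewer
from h import *
from ov import *
o=env.get_obs();pp=pusher_pose(o)
for n,(x0,x1,y0,y1),f in (("top",(305,385,190,250),10),("top",(305,385,145,205),10),("side",(305,385,255,305),10)):
    c=viewer.read_camera(n);im=cv2.resize(np.ascontiguousarray(c["img"][y0:y1,x0:x1,::-1]),None,fx=f,fy=f,interpolation=2)
    draw(im,c,RACK,lines_rack(),f,(x0,y0),(255,0,0));draw(im,c,pp,lines_push(),f,(x0,y0),(0,255,0))
    cv2.imwrite(f"pics/z_{n}{y0}.png",im)
```

```text
(no output)
```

View pics/z_top190.png

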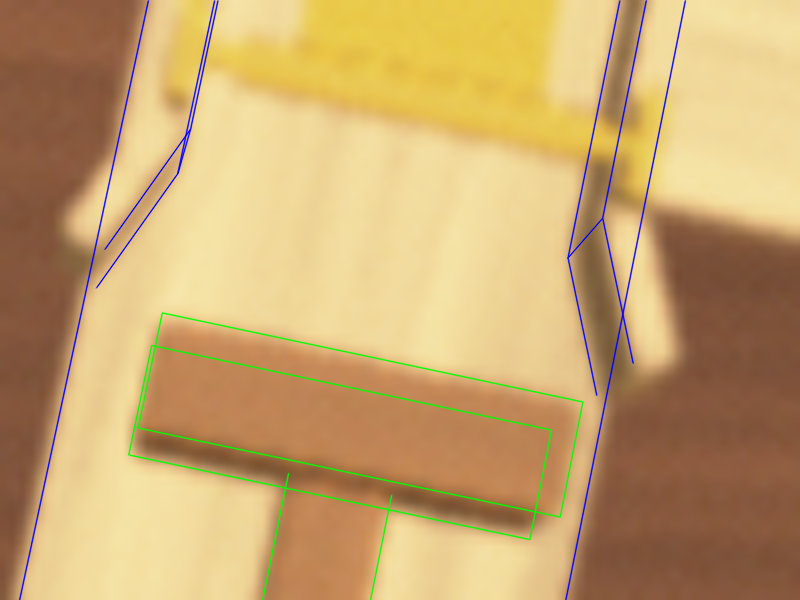

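View pics/z_top145.png

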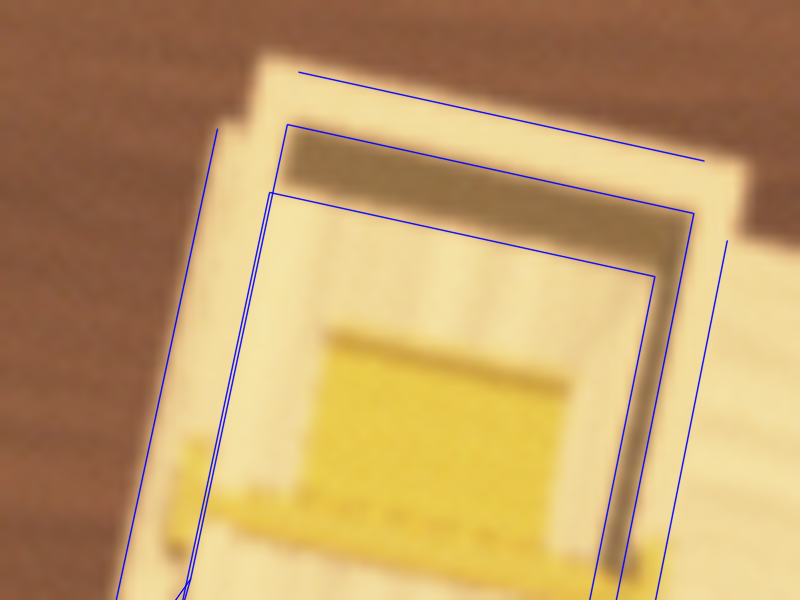

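View pics/z_side255.png

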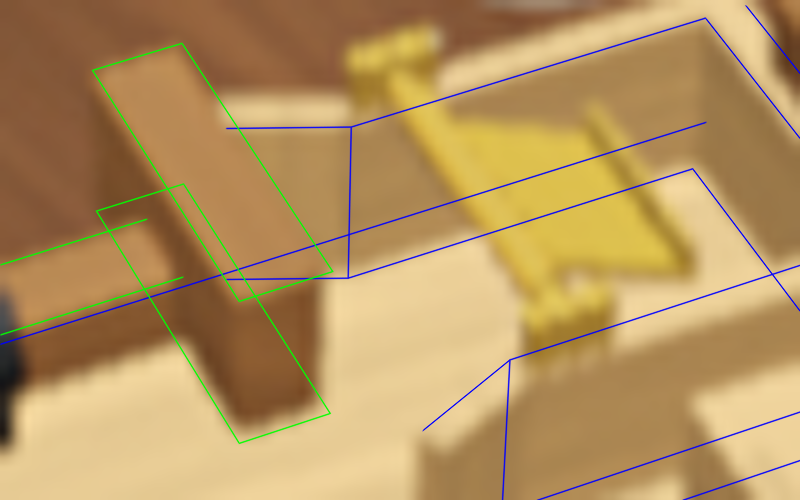

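Emit:
move_arm:
  steps:
    - [1.5,0,0,1.5,0,0,0.002]
    - [1.5,0,0,1.5,0,0,0]
    - [1.5,0,0,1.0,0,0,0]
    - [1.5,0,0,0.4,0,0,0]
    - [1.5,0,0,0,0,0,0]

```text
time_s: 5.27
tool_pos: [0.4569, -0.0211, 0.0426]
tool_rot: [-180.0, -0.1, 169.3]
force: [0.5, -0.5, -0.8]
grip_width: 0.0193
```

```bash
python3 ov.py b
```

```text
t 5.2667 tool [456.9 -21.1  42.6] [-1.7995e+02 -1.2000e-01  1.6931e+02] F [ 0.5 -0.5 -0.8] M [-0.02  0.11 -0.03]
pusher in rack mm [-126.1   -1.9] z 14.7 yaw -0.07 w 0.01926795282249271
```

View pics/side_b.png

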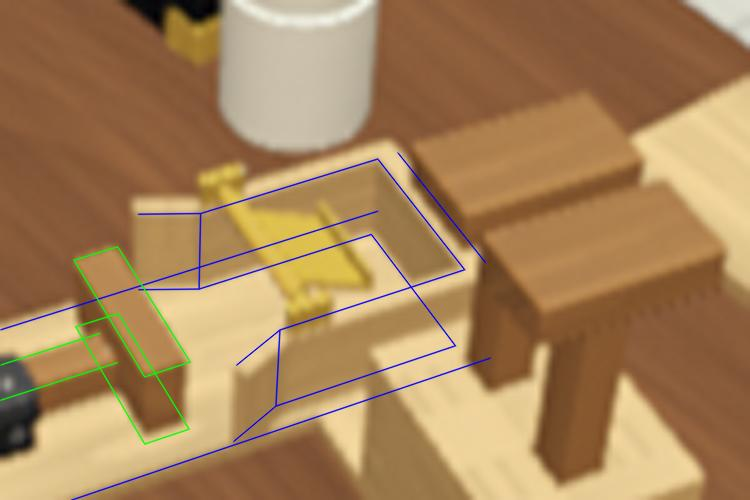

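View pics/top_b.png

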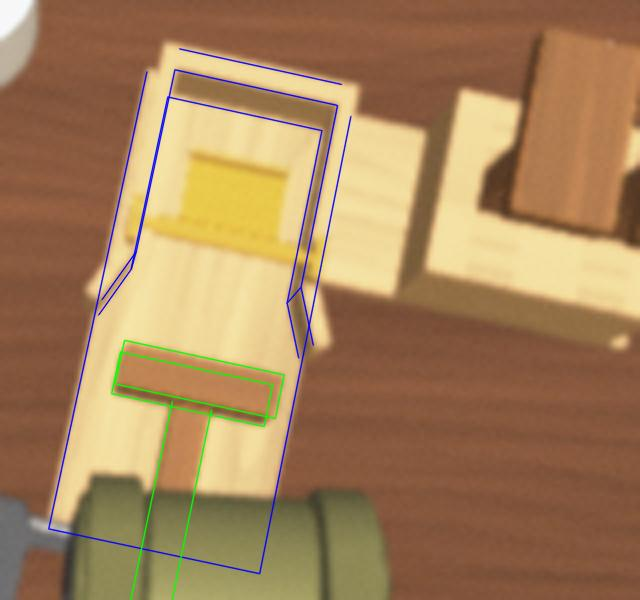

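Emit:
move_arm:
  steps:
    - [1.5,0,0,0.15,0,0,0]
    - [1.5,0,0,0.1,0,0,0]
    - [1.5,0,0,0,0,0,0]
    - [1.5,0,0,0,0,0,0]

```text
time_s: 5.7
tool_pos: [0.4579, -0.0211, 0.0413]
tool_rot: [180.0, 0.0, 169.3]
force: [-0.1, -0.1, -0.6]
grip_width: 0.0197
```

```bash
python3 ov.py b
```

```text
t 5.7 tool [457.9 -21.1  41.3] [1.7998e+02 3.0000e-02 1.6929e+02] F [-0.1 -0.1 -0.6] M [ 0.05  0.1  -0.02]
pusher in rack mm [-125.    -1.7] z 13.7 yaw -0.09 w 0.019715371198451282
```

Emit:
move_arm:
  steps:
    - [1.5,0,0,0.1,0,0,0]
    - [1.5,0,0,0.1,0,0,0]
    - [1.5,0,0,0,0,0,0]

```text
time_s: 6.05
tool_pos: [0.4576, -0.0211, 0.0389]
tool_rot: [-180.0, -0.0, 169.3]
force: [-0.7, 0.4, -2.2]
grip_width: 0.0199
```

Emit:
move_arm:
  steps:
    - [1.5,0,0,0.1,0,0,0]
    - [1.5,0,0,0,0,0,0]

```text
time_s: 6.22
tool_pos: [0.4577, -0.0211, 0.0379]
tool_rot: [-180.0, -0.0, 169.3]
force: [0.6, 0.8, -1.0]
grip_width: 0.0194
```

Emit:
move_arm:
  steps:
    - [1.5,0,0,0.1,0,0,0]
    - [1.5,0,0,0,0,0,0]
    - [1.5,0,0,0,0,0,0]

```text
time_s: 6.47
tool_pos: [0.4578, -0.0211, 0.0376]
tool_rot: [180.0, -0.0, 169.3]
force: [-2.7, -0.4, 5.2]
grip_width: 0.0197
```

```bash
python3 ov.py c
```

```text
t 6.4667 tool [457.8 -21.1  37.6] [ 1.7998e+02 -1.0000e-02  1.6929e+02] F [-2.7 -0.4  5.2] M [-0.06  0.46  0.01]
pusher in rack mm [-125.1   -1.8] z 9.9 yaw -0.09 w 0.019690003019419592
```

View pics/side_c.png

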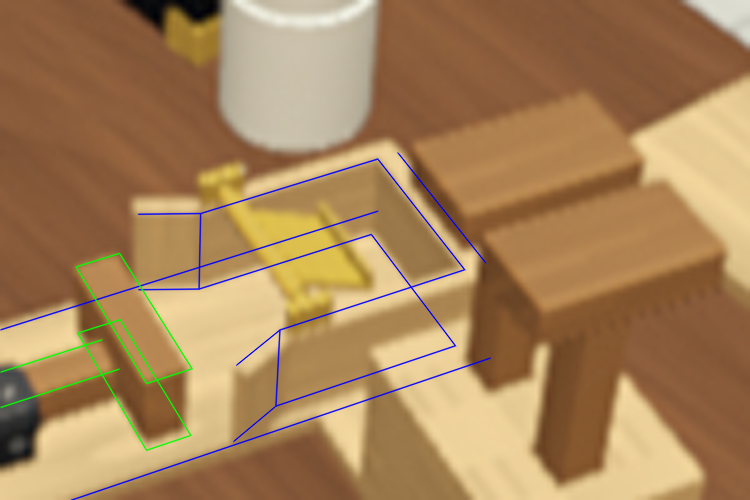

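Emit:
move_arm:
  steps:
    - [1.5,0,0,-0.07,0,0,0]
    - [1.5,-0.5,0.1,0,0,0,0]
    - [1.5,-1.0,0.05,0,0,0,0]
    - [1.5,-1.0,0,0,0,0,0]
    - [1.5,-0.7,0,0,0,0,0]

```text
time_s: 6.98
tool_pos: [0.4915, -0.0258, 0.0378]
tool_rot: [-180.0, 0.1, 169.3]
force: [-0.2, -0.1, -1.0]
grip_width: 0.0196
```

Emit:
move_arm:
  steps:
    - [1.5,0,0,0,0,0,0]
    - [1.5,0,0,0,0,0,0]

```text
time_s: 7.15
tool_pos: [0.4904, -0.0259, 0.0377]
tool_rot: [-180.0, 0.1, 169.3]
force: [1.3, -0.1, 0.5]
grip_width: 0.0198
```

```bash
python3 ov.py d
python3 - <<'E'
from cell import env,viewer
from h import *
from ov import *
o=env.get_obs();pp=pusher_pose(o)
for n,(x0,x1,y0,y1),f in (("top",(305,385,180,240),10),):
    c=viewer.read_camera(n);im=cv2.resize(np.ascontiguousarray(c["img"][y0:y1,x0:x1,::-1]),None,fx=f,fy=f,interpolation=2)
    cv2.imwrite(f"pics/zd_raw.png",im)
E
```

```text
t 7.15 tool [490.4 -25.9  37.7] [-1.7998e+02  5.0000e-02  1.6927e+02] F [ 1.3 -0.1  0.5] M [-0.06 -0.21 -0.01]
pusher in rack mm [-92.1  -0.5] z 10.1 yaw -0.11 w 0.019829319552090847
```

View pics/zd_raw.png

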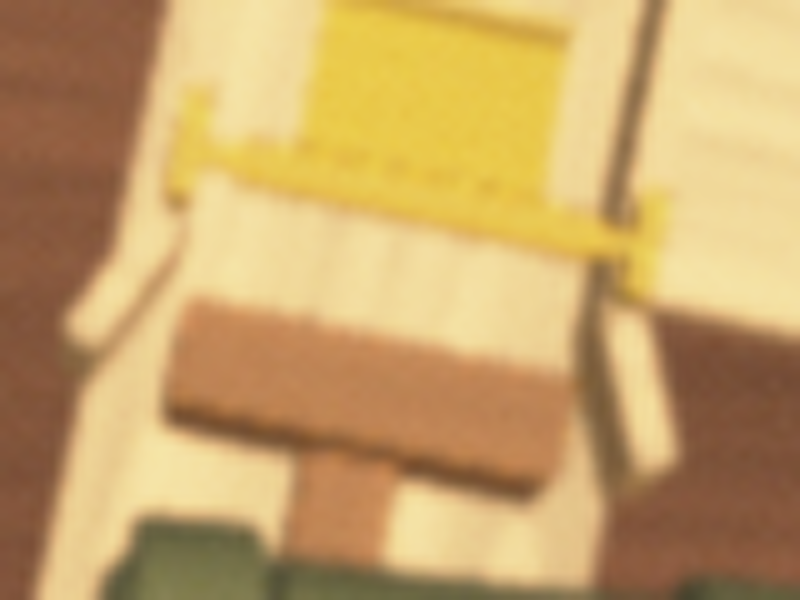

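Emit:
move_arm:
  steps:
    - [1.5,-0.4,-0.04,0,0,0,0]
    - [1.5,-0.4,0,0,0,0,0]
    - [1.5,-0.4,0,0,0,0,0]
    - [1.5,0,0,0,0,0,0]

```text
time_s: 7.63
tool_pos: [0.502, -0.0284, 0.0378]
tool_rot: [-180.0, 0.1, 169.3]
force: [-0.4, 0.7, -0.8]
grip_width: 0.0196
```

```bash
python3 ov.py e
```

```text
t 7.6333 tool [502.  -28.4  37.8] [-1.800e+02  5.000e-02  1.693e+02] F [-0.4  0.7 -0.8] M [0.03 0.03 0.01]
pusher in rack mm [-80.3  -0.8] z 10.2 yaw -0.08 w 0.019601424365399193
```

Emit:
move_arm:
  steps:
    - [1.5,-0.3,0,0,0,0,0]
    - [1.5,-0.4,0,0,0,0,0]
    - [1.5,-0.3,0,0,0,0,0]
    - [1.5,0,0,0,0,0,0]

```text
time_s: 8.07
tool_pos: [0.5118, -0.0303, 0.0377]
tool_rot: [-180.0, 0.1, 169.3]
force: [0.0, -0.2, -0.9]
grip_width: 0.0196
```

```bash
python3 ov.py f
```

```text
t 8.0667 tool [511.8 -30.3  37.7] [-1.7999e+02  5.0000e-02  1.6930e+02] F [ 0.  -0.2 -0.9] M [ 0.01  0.02 -0.02]
pusher in rack mm [-70.3  -0.8] z 10.1 yaw -0.08 w 0.019563762849702317
```

View pics/top_f_raw.png

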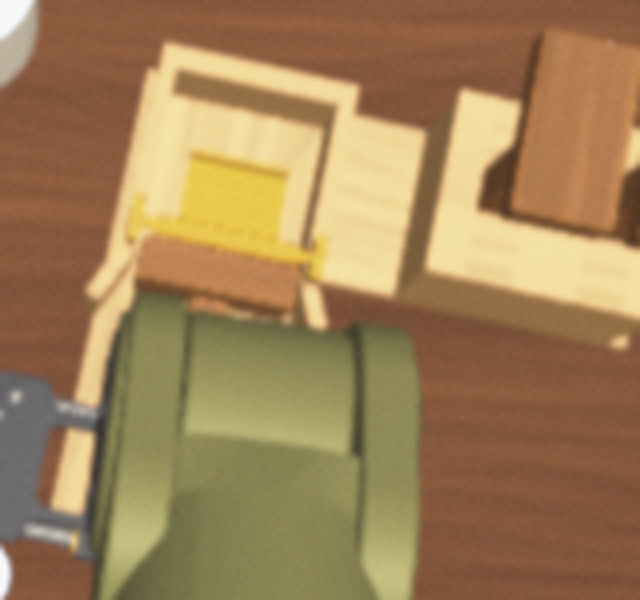

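View pics/side_f_raw.png

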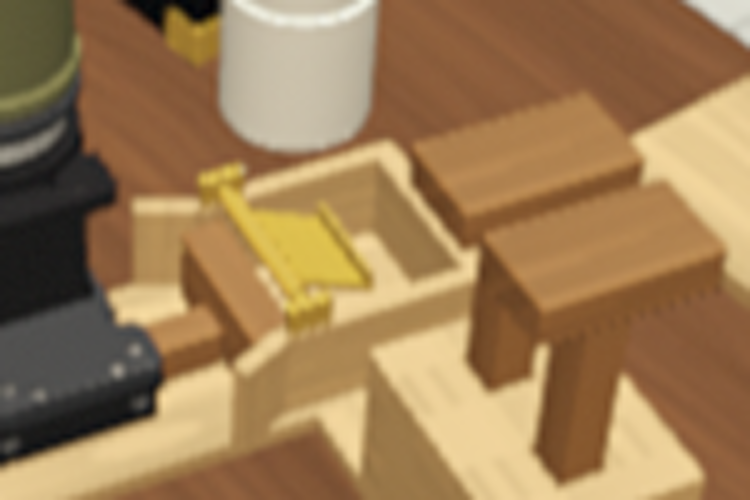

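Emit:
move_arm:
  steps:
    - [1.5,-0.4,0,0,0,0,0]
    - [1.5,-0.5,0,0,0,0,0]
    - [1.5,-0.5,0,0,0,0,0]
    - [1.5,-0.4,0,0,0,0,0]
    - [1.5,0,0,0,0,0,0]

```text
time_s: 8.58
tool_pos: [0.5298, -0.0337, 0.0378]
tool_rot: [-180.0, 0.1, 169.3]
force: [0.1, 0.4, -0.5]
grip_width: 0.0198
```

Emit:
move_arm:
  steps:
    - [1.5,-0.4,0,0,0,0,0]
    - [1.5,-0.4,0,0,0,0,0]
    - [1.5,-0.4,0,0,0,0,0]
    - [1.5,-0.3,0,0,0,0,0]
    - [1.5,0,0,0,0,0,0]

```text
time_s: 9.0
tool_pos: [0.5442, -0.0364, 0.0377]
tool_rot: [-180.0, 0.1, 169.3]
force: [0.4, 0.7, -1.0]
grip_width: 0.0196
```

```bash
python3 ov.py g
```

```text
t 9.0 tool [544.2 -36.4  37.7] [-1.8000e+02  5.0000e-02  1.6929e+02] F [ 0.4  0.7 -1. ] M [0.05 0.   0.03]
pusher in rack mm [-37.4  -0.9] z 10.1 yaw -0.09 w 0.01961623680275471
```

View pics/side_g_raw.png

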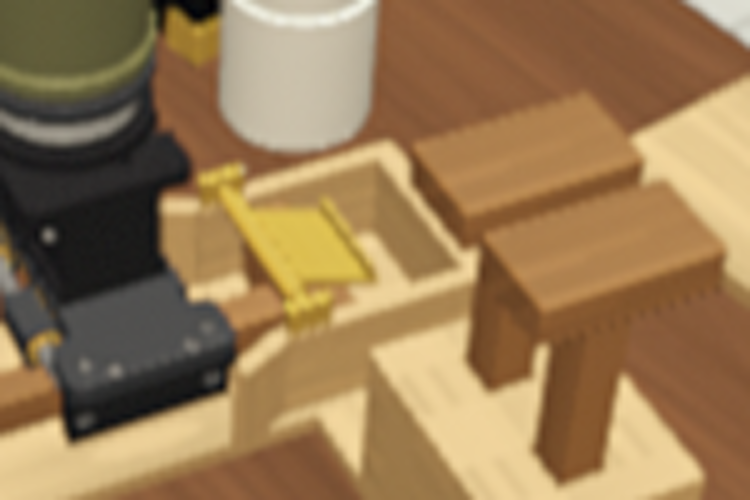

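Emit:
move_arm:
  steps:
    - [1.5,-0.4,0,0,0,0,0]
    - [1.5,-0.4,0,0,0,0,0]
    - [1.5,-0.4,0,0,0,0,0]
    - [1.5,-0.3,0,0,0,0,0]
    - [1.5,0,0,0,0,0,0]

```text
time_s: 9.52
tool_pos: [0.5592, -0.0392, 0.0378]
tool_rot: [-180.0, 0.1, 169.3]
force: [-0.5, 0.5, -0.8]
grip_width: 0.0197
```

```bash
python3 ov.py h
```

```text
t 9.5167 tool [559.2 -39.2  37.8] [-1.7999e+02  7.0000e-02  1.6929e+02] F [-0.5  0.5 -0.8] M [ 0.04 -0.05 -0.05]
pusher in rack mm [-22.2  -0.8] z 10.2 yaw -0.09 w 0.019723408275969277
```

View pics/side_h_raw.png

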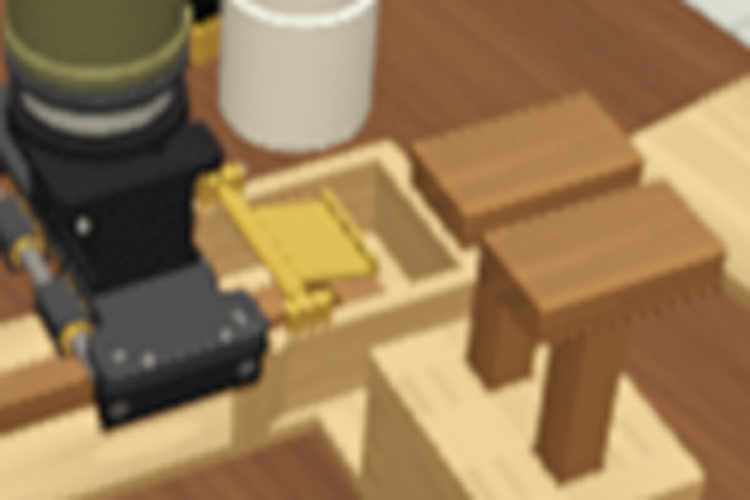

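Emit:
move_arm:
  steps:
    - [1.5,-0.4,0,0,0,0,0]
    - [1.5,-0.4,0,0,0,0,0]
    - [1.5,-0.4,0,0,0,0,0]
    - [1.5,-0.4,0,0,0,0,0]
    - [1.5,0,0,0,0,0,0]

```text
time_s: 10.03
tool_pos: [0.575, -0.0422, 0.0378]
tool_rot: [-180.0, 0.1, 169.3]
force: [0.4, 0.3, -1.1]
grip_width: 0.0197
```

```bash
python3 ov.py i
```

```text
t 10.0333 tool [575.  -42.2  37.8] [-1.8000e+02  8.0000e-02  1.6929e+02] F [ 0.4  0.3 -1.1] M [-0.02 -0.07 -0.06]
pusher in rack mm [-6.  -0.9] z 10.2 yaw -0.09 w 0.019708775205273265
```

View pics/side_i_raw.png

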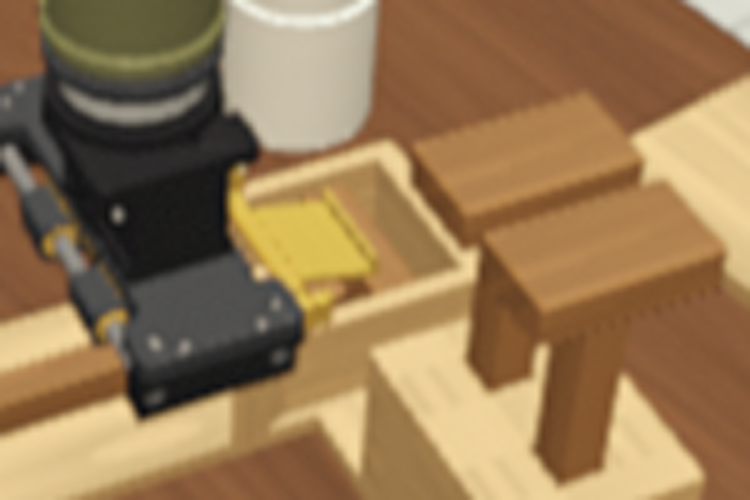

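Emit:
move_arm:
  steps:
    - [1.5,-0.3,0,0,0,0,0]
    - [1.5,-0.3,0,0,0,0,0]
    - [1.5,-0.3,0,0,0,0,0]
    - [1.5,-0.2,0,0,0,0,0]
    - [1.5,0,0,0,0,0,0]

```text
time_s: 10.55
tool_pos: [0.5854, -0.0441, 0.0378]
tool_rot: [-180.0, 0.1, 169.3]
force: [0.5, -0.4, 1.3]
grip_width: 0.0195
```

```bash
python3 ov.py j
```

```text
t 10.55 tool [585.4 -44.1  37.8] [-1.800e+02  5.000e-02  1.693e+02] F [ 0.5 -0.4  1.3] M [ 0.02 -0.1  -0.01]
pusher in rack mm [ 4.5 -0.9] z 10.1 yaw -0.08 w 0.019482273151773605
```

View pics/side_j_raw.png

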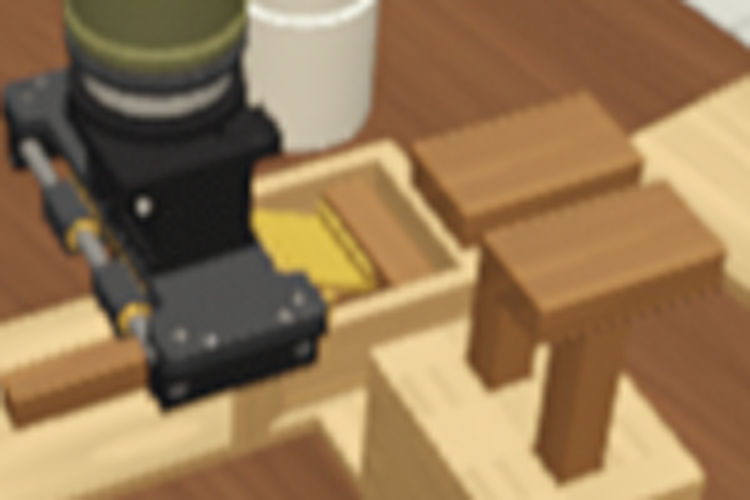

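View pics/top_j_raw.png

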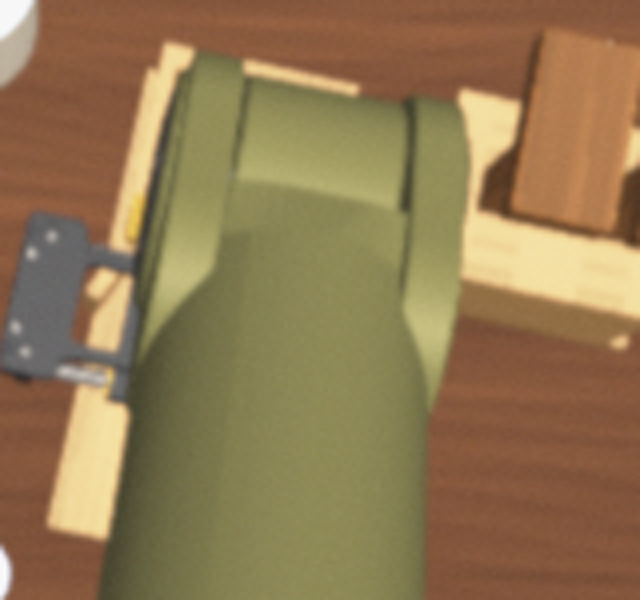

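Run:
```python
import cv2,numpy as np
a=[cv2.imread(f"pics/side_{k}_raw.png")[170:320,230:420] for k in "aij"]
cv2.imwrite("pics/cmp.png",cv2.resize(np.hstack(a),None,fx=1.4,fy=1.4))
```

```text
(no output)
```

View pics/cmp.png

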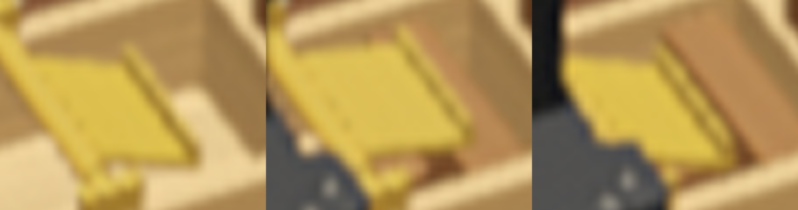

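Emit:
move_arm:
  steps:
    - [1.5,-0.15,0,0,0,0,0]
    - [1.5,-0.1,0,0,0,0,0]
    - [1.5,0,0,0,0,0,0]
    - [1.5,0,0,0,0,0,0]

```text
time_s: 10.98
tool_pos: [0.5873, -0.0444, 0.0378]
tool_rot: [180.0, 0.0, 169.3]
force: [-0.6, 0.0, 0.0]
grip_width: 0.0198
```

```bash
python3 ov.py k
python3 - <<'E'
import cv2,numpy as np
a=[cv2.imread(f"pics/side_{k}_raw.png")[170:320,230:420] for k in "ajk"]
cv2.imwrite("pics/cmp2.png",cv2.resize(np.hstack(a),None,fx=1.4,fy=1.4))
E
```

```text
t 10.9833 tool [587.3 -44.4  37.8] [1.7999e+02 2.0000e-02 1.6930e+02] F [-0.6  0.   0. ] M [-0.01 -0.07  0.05]
pusher in rack mm [ 6.5 -0.8] z 10.1 yaw -0.08 w 0.019819127986781364
```

View pics/cmp2.png

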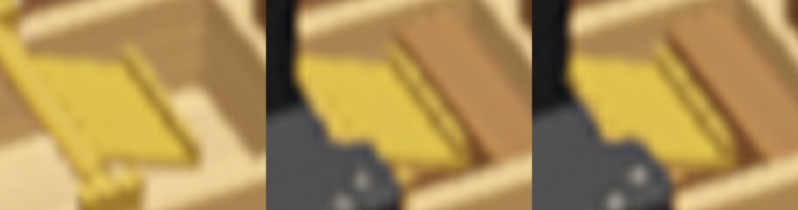

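Emit:
move_arm:
  steps:
    - [1.5,0,0,-0.04,0,0,0]
    - [1.5,0.1,0,0,0,0,0]
    - [1.5,0.05,0,0,0,0,0]
    - [1.5,0,0,0,0,0,0]

```text
time_s: 11.42
tool_pos: [0.5853, -0.0441, 0.038]
tool_rot: [180.0, -0.0, 169.3]
force: [0.2, -0.4, -0.5]
grip_width: 0.0197
```

```bash
cat > st.py <<'E'
from cell import env
from ov import *
o=env.get_obs();pp=pusher_pose(o)
Rt=R.from_euler("xyz",o["tool_rot"],degrees=True)
d=np.array([[np.cos(RACK[2]),np.sin(RACK[2])],[-np.sin(RACK[2]),np.cos(RACK[2])]])@(np.array(pp[:2])-RACK[:2])
f=Rt.inv().apply(o["force"])
print("t",round(o["time_s"],2),"rack",np.round(d*1e3,2),"z",round(pp[3]*1e3,2),"Ftool",np.round(f,2),"M",np.round(o["wrist_torque"],2))
E
python3 st.py
```

```text
t 11.42 rack [ 4.43 -0.84] z 10.27 Ftool [-0.24 -0.37  0.53] M [ 0.03  0.05 -0.03]
```

Emit:
move_arm:
  steps:
    - [1.5,0.07,0,0,0,0,0]
    - [1.5,0.05,0,0,0,0,0]
    - [1.5,0,0,0,0,0,0]

```text
time_s: 11.67
tool_pos: [0.5843, -0.0439, 0.0381]
tool_rot: [180.0, -0.0, 169.3]
force: [-1.0, 0.7, -1.9]
grip_width: 0.0196
```

Emit:
move_arm:
  steps:
    - [1.5,0.05,0,0,0,0,0]
    - [1.5,0.05,0,0,0,0,0]
    - [1.5,0,0,0,0,0,0]

```text
time_s: 11.92
tool_pos: [0.5834, -0.0437, 0.0382]
tool_rot: [180.0, -0.0, 169.3]
force: [0.7, -1.0, -0.7]
grip_width: 0.02
```

```bash
python3 st.py
```

```text
t 11.92 rack [ 2.48 -0.82] z 10.45 Ftool [-0.91 -0.87  0.66] M [ 0.04  0.09 -0.04]
```

Force noise is about ±1 N; no contact yet. I'll continue in 0.5 mm steps.

Emit:
move_arm:
  steps:
    - [1.5,0.05,0,0,0,0,0]
    - [1.5,0.05,0,0,0,0,0]
    - [1.5,0,0,0,0,0,0]

```text
time_s: 12.17
tool_pos: [0.5824, -0.0436, 0.0381]
tool_rot: [180.0, -0.0, 169.3]
force: [0.4, -0.4, -1.7]
grip_width: 0.0196
```

Emit:
move_arm:
  steps:
    - [1.5,0.05,0,0,0,0,0]
    - [1.5,0.05,0,0,0,0,0]
    - [1.5,0,0,0,0,0,0]

```text
time_s: 12.42
tool_pos: [0.5814, -0.0434, 0.0382]
tool_rot: [180.0, -0.0, 169.3]
force: [0.5, 0.2, -1.2]
grip_width: 0.02
```

```bash
python3 st.py
```

```text
t 12.42 rack [ 0.48 -0.83] z 10.44 Ftool [-0.43  0.3   1.23] M [0.05 0.1  0.  ]
```

Emit:
move_arm:
  steps:
    - [1.5,0.05,0,0,0,0,0]
    - [1.5,0.03,0,0,0,0,0]
    - [1.5,0,0,0,0,0,0]

```text
time_s: 12.67
tool_pos: [0.5807, -0.0433, 0.0382]
tool_rot: [180.0, 0.0, 169.3]
force: [-0.8, -0.1, -1.6]
grip_width: 0.0196
```

```bash
python3 st.py
```

```text
t 12.67 rack [-0.23 -0.87] z 10.48 Ftool [ 0.76 -0.27  1.63] M [0.08 0.09 0.02]
```

Emit:
move_arm:
  steps:
    - [1.5,0.05,0,0,0,0,0]
    - [1.5,0.03,0,0,0,0,0]
    - [1.5,0,0,0,0,0,0]

```text
time_s: 12.92
tool_pos: [0.5802, -0.0431, 0.0383]
tool_rot: [180.0, 0.0, 169.3]
force: [0.5, 0.5, -1.0]
grip_width: 0.0196
```

```bash
python3 st.py; python3 ov.py l
python3 - <<'E'
import cv2,numpy as np
a=[cv2.imread(f"pics/side_{k}_raw.png")[170:320,230:420] for k in "ajl"]
cv2.imwrite("pics/cmp3.png",cv2.resize(np.hstack(a),None,fx=1.4,fy=1.4))
E
```

```text
t 12.92 rack [-0.76 -0.84] z 10.64 Ftool [-0.4   0.54  1.02] M [-0.   -0.02  0.02]
t 12.9167 tool [580.2 -43.1  38.3] [1.7999e+02 3.0000e-02 1.6930e+02] F [ 0.5  0.5 -1. ] M [-0.   -0.02  0.02]
pusher in rack mm [-0.8 -0.8] z 10.6 yaw -0.08 w 0.019634073705993346
```

View pics/cmp3.png

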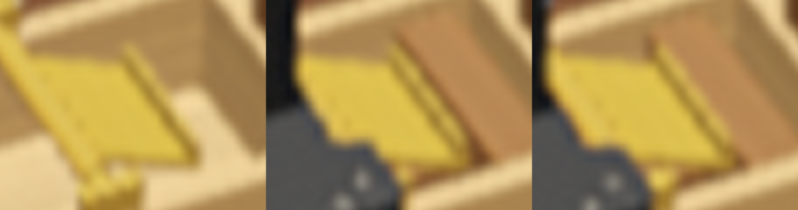

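Emit:
move_arm:
  steps:
    - [1.5,0.04,0,0,0,0,0]
    - [1.5,0.02,0,0,0,0,0]
    - [1.5,0,0,0,0,0,0]

```text
time_s: 13.27
tool_pos: [0.58, -0.043, 0.0384]
tool_rot: [180.0, 0.1, 169.3]
force: [1.7, -0.7, -1.3]
grip_width: 0.0199
```

```bash
python3 st.py
```

```text
t 13.27 rack [-0.95 -0.78] z 10.86 Ftool [-1.78 -0.38  1.26] M [-0.02 -0.39 -0.01]
```

Emit:
move_arm:
  steps:
    - [1.5,0.04,0,0,0,0,0]
    - [1.5,0.02,0,0,0,0,0]
    - [1.5,0,0,0,0,0,0]

```text
time_s: 13.52
tool_pos: [0.5798, -0.043, 0.0385]
tool_rot: [180.0, 0.1, 169.3]
force: [5.4, -1.1, -2.8]
grip_width: 0.0199
```

```bash
python3 st.py
```

```text
t 13.52 rack [-1.11 -0.76] z 11.08 Ftool [-5.52 -0.11  2.84] M [-0.07 -0.83  0.02]
```

Emit:
move_arm:
  steps:
    - [1.5,0.03,0,0,0,0,0]
    - [1.5,0,0,0,0,0,0]
    - [1.5,0,0,0,0,0,0]
    - [1.5,0,0,0,0,0,0]

```text
time_s: 13.85
tool_pos: [0.5798, -0.043, 0.0386]
tool_rot: [180.0, 0.2, 169.3]
force: [5.6, -1.7, -2.9]
grip_width: 0.0195
```

```bash
python3 st.py
```

```text
t 13.85 rack [-1.12 -0.76] z 11.23 Ftool [-5.79 -0.69  2.91] M [-0.11 -0.9  -0.03]
```

Emit:
move_arm:
  steps:
    - [1.5,0,0,0,0,0,0]
    - [1.5,0,0,0,0,0,0]
    - [1.5,0,0,0,0,0,0]

```text
time_s: 14.1
tool_pos: [0.5798, -0.043, 0.0386]
tool_rot: [180.0, 0.2, 169.3]
force: [5.9, -0.6, -2.7]
grip_width: 0.0196
```

```bash
python3 st.py; python3 ov.py m
```

```text
t 14.1 rack [-1.12 -0.79] z 11.21 Ftool [-5.9   0.46  2.7 ] M [-0.09 -0.88 -0.01]
t 14.1 tool [579.8 -43.   38.6] [1.7999e+02 1.6000e-01 1.6930e+02] F [ 5.9 -0.6 -2.7] M [-0.09 -0.88 -0.01]
pusher in rack mm [-1.1 -0.8] z 11.2 yaw -0.08 w 0.01956539251919948
```

View pics/side_m_raw.png

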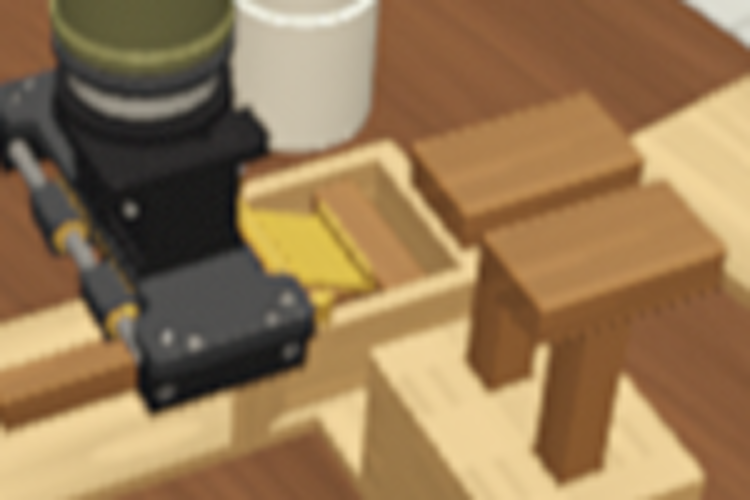

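Emit:
move_arm:
  steps:
    - [1.5,0.04,0,0,0,0,0]
    - [1.5,0,0,0,0,0,0]
    - [1.5,0,0,0,0,0,0]
    - [1.5,0,0,0,0,0,0]
    - [1.5,0,0,0,0,0,0]

```text
time_s: 14.62
tool_pos: [0.5798, -0.0429, 0.0387]
tool_rot: [180.0, 0.2, 169.3]
force: [6.7, -0.7, -3.4]
grip_width: 0.0194
```

```bash
python3 st.py
```

```text
t 14.62 rack [-1.14 -0.75] z 11.39 Ftool [-6.66  0.53  3.42] M [-0.15 -1.01 -0.02]
```

Emit:
move_arm:
  steps:
    - [1.5,-0.1,0,0,0,0,0]
    - [1.5,-0.1,0,0,0,0,0]
    - [1.5,-0.05,0,0.04,0,0,0]
    - [1.5,0,0,0,0,0,0]
    - [1.5,0,0,0,0,0,0]

```text
time_s: 15.03
tool_pos: [0.5802, -0.0431, 0.0378]
tool_rot: [180.0, -0.0, 169.3]
force: [0.2, 0.4, 0.7]
grip_width: 0.0197
```

```bash
python3 st.py
```

```text
t 15.03 rack [-0.81 -0.85] z 9.97 Ftool [-0.08  0.41 -0.68] M [-0.05 -0.16  0.02]
```

Emit:
move_arm:
  steps:
    - [4.5,0,0,0,0,0,0]
    - [4.5,0,0,0,0,0,0]
    - [4.5,0,0,0,0,0,0]
    - [4.5,0,0,0,0,0,0]
    - [4.5,0,0,0,0,0,0]

```text
time_s: 15.45
tool_pos: [0.5803, -0.0432, 0.0377]
tool_rot: [180.0, -0.0, 169.3]
force: [0.0, -0.3, 0.3]
grip_width: 0.042
```

```bash
python3 st.py
python3 - <<'E'
from cell import env,viewer
from h import *
o=env.get_obs();print(o["grip_width"]);c=viewer.read_camera("wrist");cv2.imwrite("pics/w5.png",c["img"][:,:,::-1])
E
```

```text
t 15.45 rack [-0.65 -0.85] z 9.93 Ftool [-0.06 -0.29 -0.32] M [ 0.02 -0.01 -0.02]
0.042045211251771804
```

View pics/w5.png

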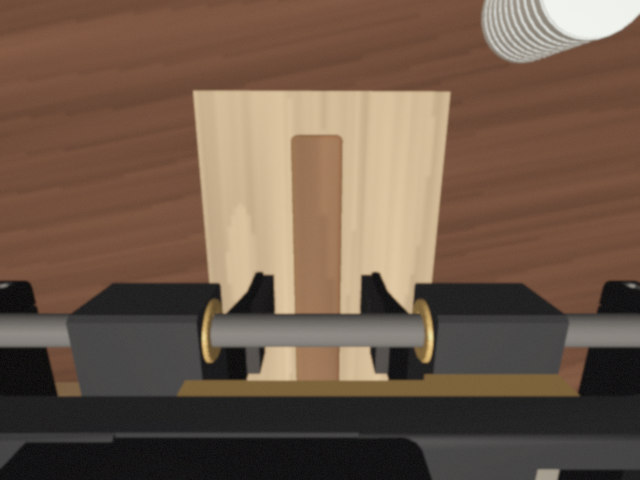

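Fingers (jaw pads at columns about 265 and 370) are clear of the handle (292–342), which lies straight on the board. Next I go straight up and back.

Emit:
move_arm:
  steps:
    - [4.5,0.3,0,-0.5,0,0,0]
    - [4.5,0.5,0,-1.5,0,0,0]
    - [4.5,1.0,0,-2.5,0,0,0]
    - [4.5,2.0,0,-3.0,0,0,0]
    - [4.5,2.0,0,-3.0,0,0,0]

```text
time_s: 15.92
tool_pos: [0.5225, -0.0327, 0.1436]
tool_rot: [-179.9, -0.1, 169.3]
force: [0.1, 0.8, 0.8]
grip_width: 0.045
```

Emit:
move_arm:
  steps:
    - [4.5,2.5,0,-3.0,0,0,0]
    - [4.5,2.5,0,-3.0,0,0,0]
    - [4.5,2.5,2.0,0,0,0,0]
    - [4.5,0,3.5,0,0,0,0]
    - [4.5,0,3.5,0,0,0,0]

```text
time_s: 16.33
tool_pos: [0.4658, 0.0702, 0.2046]
tool_rot: [179.8, 0.1, 169.2]
force: [-0.0, 0.2, 0.4]
grip_width: 0.0448
```

Emit:
move_arm:
  steps:
    - [4.5,0,3.5,0,0,0,0]
    - [4.5,0,3.5,0,0,0,0]
    - [4.5,0,3.5,0,0,0,0]
    - [4.5,0,2,0,0,0,0]
    - [4.5,0,0,0,0,0,0]

```text
time_s: 16.75
tool_pos: [0.4891, 0.1985, 0.2029]
tool_rot: [179.9, -0.0, 169.7]
force: [-0.5, -0.1, 0.1]
grip_width: 0.045
```

```bash
python3 ov.py n
python3 - <<'E'
from cell import viewer
import cv2
cv2.imwrite("pics/top_end.png",viewer.read_camera("top")["img"][:,:,::-1])
E
```

```text
t 16.75 tool [489.1 198.5 202.9] [ 1.7988e+02 -1.0000e-02  1.6972e+02] F [-0.5 -0.1  0.1] M [0.03 0.02 0.01]
pusher in rack mm [-134.8  220.6] z 175.2 yaw 0.34 w 0.04498206365117108
```

View pics/side_n_raw.png

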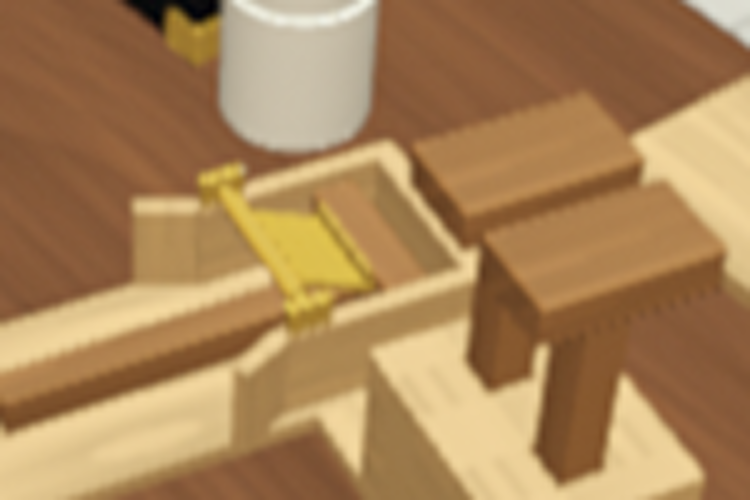

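View pics/top_end.png

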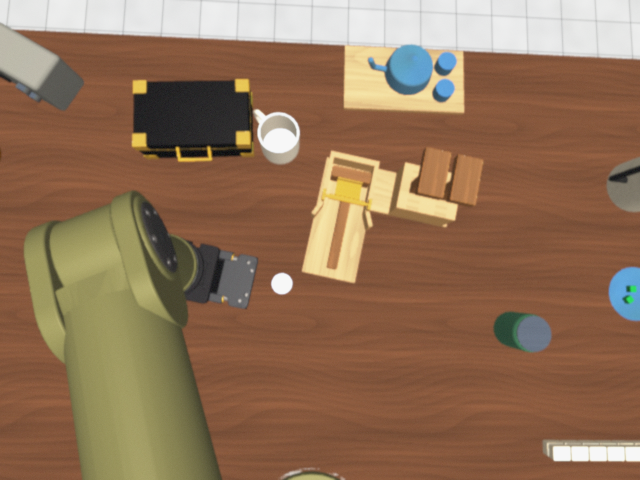

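View pics/top_n_raw.png

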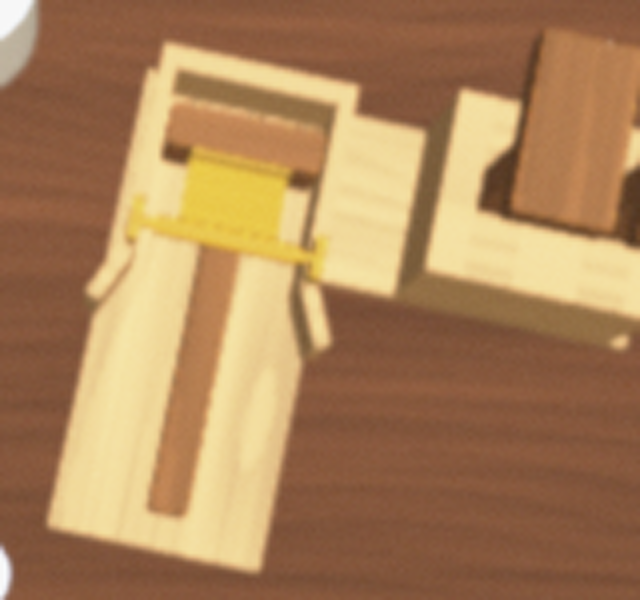

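```bash
python3 -c "
from cell import env,viewer,job
print(job.sign_off())"
```

```text
the job is handed in; nothing more can be done
None
```

The pusher is back in the lying bay, held behind the catch, and I handed the job in at about 17 s of robot time; sign-off reports no verdict.

- **Insertion:** I gripped the handle about 105 mm behind the origin, set the head on the floor board and slid it in head first. In the side pictures the head lifted the catch, and the catch fell behind it when the origin was at about +4.5 mm in rack x. I went on to +6.5 mm, and the catch did not move any further.
- **Proving pull:** I drew the pusher back with its weight eased off the floor. It met the catch at about -1 mm in rack x and bore on it steadily at about 5.8 N, then 6.7 N. These are wrist readings, about ±1 N, so the contact force itself was not measured. Some of it may be floor friction, by my estimate 1 N at most. The head did not move back any further under the rising pull.
- **Release:** I eased the pull off, lowered the pusher to the floor and opened the fingers clear of the handle. Then I drew the arm away.
- **Last checks:** The closing top and side pictures show the pusher straight and flat in the bay. The catch is down behind its head, and the mug, case, chips and spare pushers look unmoved. The tiles were hidden under the arm in the last top picture, so I did not recheck them. The last tool reading before release put the origin at about -0.7 mm in x and -0.8 mm in y, with its underside at about 9.9 mm.
- **Disagreement:** The pictures and the tool readings differed by about 1 to 1.5 mm in rack y. I felt no side force from the cheeks during the insertion.

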